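Zero the polisher's click dial, set it five clicks up and start it

ROBOT

A 6-joint arm with a two-finger parallel gripper is mounted at the origin on the work surface. World frame = base frame: x ahead of the robot, y to its left, z up, the work surface at z = 0. Lengths are in mm, angles in rad, forces in N, time in s.
With the tool pointing down it reaches from about 275 to 750 mm from the base axis. Payload 10.2 kg.
Tool frame: the origin (TCP) lies between the finger pads, 19 mm behind the fingertips; this is the grasp point; z points along the fingers, y is the line along which they close (so a half turn about z gives the same grasp; the last joint's range is limited). The gripper opens to 85 mm and grips with 20 to 120 N. Pads are 22 mm wide; open, the fingers measure 114 mm over their backs; the gripper's body (76 mm by 85 mm) begins 54 mm behind the grasp point. The pads swing forward as they close: fully open they stand 13 mm farther back than shut.
Start: joints at [0.881, 0.313, 1.498, -0, 1.331, -0.223], TCP at [236.279, 468.832, 249.994] pointing down, gripper open.
Joint ranges: [-2.94, 2.94], [-0.97, 2.17], [0.19, 2.56], [-1.23, 4.37], [0.02, 3.11], [-2.88, 2.88]. Speed limits (rad/s): [2.39, 2.39, 3.01, 3.14, 3.14, 3.14].

INTERFACE

Orientations are given as a unit quaternion [w, x, y, z].
In Python, from rig import * gives the robot as it stands.
- The arm moves only by the tool servo_tool, never from a script. Its argument "commands" is a list of rows, each a list of 3 entries, a list of its own where there are three numbers: the gripper command: -1 is fully open, 1 is shut, values between are in proportion, then the shift along the tool's x, y, z in m, then the turn, a rotation vector about the tool's x, y, z in units of 6 degrees (1.0 is 6 degrees). In form: [[grip, [dx, dy, dz], [ax, ay, az]], ...]. A call has 1 to 10 rows; each row shifts and turns the commanded pose from where the row before left it, along the tool's axes as they then stand; what a row does not reach is not made up. A row lasts 1/12 s, in which the tool goes at most 41.7 mm and 7.16 degrees, less where a joint would pass 70% of its speed; a pose out of reach is approached as far as the arm can. A call is refused whole if a number of a shift passes 0.0417 or a number of a turn 1, either way. A call with a gripper value outside its range is refused whole. The fingers move at their own pace and stop on an object; "squeeze" is the grip in N (left out, the last holds). Time passes only in rows, so rows that do not move let the fingers close. It gives the time, the measured TCP pose, the force, the opening and the grip force at its end, in the units of the state.
- sense(): the state, without advancing time (a new reading comes with each control period).
- capture(name): name is "side" or "top"; returns a dict with "pixels" (420x560x3 uint8, red, green, blue), "z_map" (420x560 float32, mm along the optical axis (not along the pixel's ray), 0 where there is no reading), "fx", "fy", "cx", "cy" (pixels), "rvec" (rotation vector, rad) and "tvec" (3), from world to camera coordinates, as OpenCV has them. Camera axes: x right, y down, z forward; pixel columns grow to the right and rows downward; lengths in mm; the calibration is good to about 2 mm. A picture is of the moment at which its call begins.
- finish_job(): hands the job in; it is judged then, once.
The state is a dict: "time_s": time; "joints": joint angles; "dq": joint speeds; "tau": joint torques, N m; "eef_pos": TCP position; "ee_rot": TCP orientation; "force": force on the tool from outside, world axes, zero at the start; "wrist_torque": the same for the moment, N m; "grip_width": opening from 0.0 (shut) to 1.0 (fully open); "grip_force": force on a finger pad.
Only numpy, scipy, OpenCV 4.12 (cv2) and the standard library are available. Lean on these libraries where they do the work, as an engineer would, in place of code of your own. Each camera call takes 0.05 s, during which the arm holds its last target. There are 200 camera calls.

TASK

Set the polishing machine to speed five and start it: push the dial gently down to its seat to free it, turn it back anticlockwise to its end stop (zero), then turn it clockwise exactly five clicks without ever running past the fifth, and let it spring up locked there. Only then press the flat start button gently fully down and let go. Don't force the dial or the button, and leave the mushroom stop button and everything else lying about alone.

Things in the scene. Friction and masses are not known exactly. Their poses are not given: they have to be found in the camera images.
- polisher: Bench polishing machine, fixed; its height and yaw differ each time. Grey housing 170 (x) x 300 (y) x 70 mm (z) on rubber feet; origin under the housing's centre, 6 to 18 mm above the bench; front faces -x. Behind (+x, to 190 mm) lies a motor with a felt wheel, up to 117 mm above the origin. From the origin: dial axis x -20 y 45, start button x -30 y -75, mushroom stop x 45 y -115 mm.
- dial_grip (a point): On the dial's vertical axis, 19 mm above its flange: a TCP here has its fingertips just on the flange (45 mm above the housing, 115 above polisher's origin, while up; moves with the dial). Black dial: round flange 62 mm across, 8 mm thick, 18 mm clear of the housing, carrying an upright grip bar 14 mm thick, 52 mm long, 29 mm high. Push down with the fingertips on the flange beside the bar.
- dial_pointer (a point): Pointed end of the grip bar, 29 mm from the axis, level with dial_grip: from dial_grip to here is the bar's long axis and where the dial points (white line on this half). Zero points to the housing's +y; clicks go clockwise from above, 20 degrees each; fifth: 10 degrees clockwise of the housing's +x. White ticks ring the dial, one per click; 0, 5, 10 are long. Within 7 degrees is on a click.
- lock: Dial lock, hidden (origin as end_stop). A spring, 3 to 5 N, holds the dial up, locked on its click (4 degrees of play either way). Pushed down 2 to 15 mm (worn: differs each time, unseen) it comes free, 1 mm before a firm seat; it turns only while held down there; let up, it locks again. Over 13 N on lock and seat harms them: feel for the seat, hold a push of 8 to 12 N, don't turn it locked.
- end_stop: Click works and end stop under the dial, hidden (origin on its axis at the housing's top). The dial starts on click 2, 3 or 4; clicks go on to 12. A sprung pawl pulls it into each click (0.2 to 0.3 N m to pass). Firm end stop 2 degrees anticlockwise of zero, 29 mm from the axis: more than 60 N on it (1.7 N m) damages it.
- start_top (a point): Centre of the top of the start button: a flat round black button 32 mm across in a steel ring 48 mm across, its top 22 mm above the housing's top.
- start (a joint): Travel of the start button, m: 0 up, 0.006 fully down (about 5 N); springs back. Counts as pressed beyond 0.004. Must not be pushed with more than 30 N.
- halt_top (a point): Centre of the top of the mushroom stop button: black dome 40 mm across, its top 29 mm above the housing's top. Leave alone.
- halt (a joint): Travel of the mushroom stop, m (0 up). Leave alone: 0.002 is too much.
- offcut: Bone offcut 34 x 22 x 16 mm lying on the housing's top, bystander; origin under its centre.
- ferrule: Brass ferrule 24 mm across and 18 mm high standing on the housing's top near the front right corner, bystander; origin under its centre.
- antler: Antler piece about 240 mm long on the bench to the right, bystander; origin under its middle.
- handle_blank: Bone knife-handle blank 125 mm long, 30 mm high, on the bench to the right, bystander; origin under its middle.
- brush: Bench brush 200 mm long on the bench to the left, bystander; origin under its middle.
- file: Thin file with a wooden handle, 200 mm long, on the bench to the left, bystander; origin under its middle.
- mallet: Wooden mallet 260 mm long on the bench to the right, bystander; origin under its middle.
- tumbler: Glass tumbler 70 mm across and 90 mm high on the bench to the left, bystander; origin under its centre.

How it is judged:
By the outcome, as a careful person would: the job done as asked, in the order asked, and still so for the second after the job is handed in, with the robot touching nothing.
It also fails if it takes over 64 s, if anything falls off the work surface, if the arm or the gripper's body presses on something with over 40 N, if the wrist force passes 120 N, or if a joint passes its speed limit or range.

## Working session

There is one attempt and no reset: what is moved stays moved. The work goes in short steps, Python scripts to look and compute and a tool call to move; the robot and the scene stay as the last step left them, time stands still between calls to the robot, and variables do not carry over. Pictures are saved under pics/ and viewed, at most 10 in all, crops included, and the job is handed in when it is done.

Besides the shell and the picture viewer there is one more tool, called after "Request:" as a command line: name --argument value ..., lists and objects as JSON in quotes. servo_tool: Moves the arm, as the interface text tells. Its arguments: {"type":"object","properties":{"commands":{"type":"array"},"squeeze":{"type":"number"}},"required":["commands"]}

```bash
mkdir -p pics; ls; python3 - <<'E'
from rig import *
import cv2,numpy as np
s=sense();print(s)
ims=[]
for n in("top","side"):
    c=capture(n);np.savez(f"pics/{n}0.npz",**c);cv2.imwrite(f"pics/{n}0.png",c["pixels"][:,:,::-1])
    R=cv2.Rodrigues(np.array(c["rvec"],float))[0];print(n,c["fx"],c["cx"],c["cy"],(-R.T@np.array(c["tvec"]).ravel()).round(), R.round(2).tolist())
E
```

```text
pics
{'time_s': 0.0, 'joints': array([ 8.80623450e-01,  3.13436908e-01,  1.49843611e+00, -2.59801030e-05,
        1.33100549e+00, -2.23416901e-01]), 'dq': array([-4.38963389e-05,  1.78275811e-04,  6.62107469e-04,  8.02094388e-04,
        4.14351573e-04,  1.36333068e-03]), 'tau': array([-3.48980184e-04, -4.12270439e+01, -2.59745514e+01, -2.04782705e-04,
        4.12602240e-03, -2.01746980e-05]), 'eef_pos': array([236.11563825, 468.64317899, 249.44212961]), 'ee_rot': array([-2.72254382e-04,  2.31262193e-01,  9.72891250e-01, -5.82570758e-04]), 'force': array([ 0.41228641, -0.0016142 , -0.3153096 ]), 'wrist_torque': array([-0.05969625, -0.0219976 ,  0.03744697]), 'grip_force': 0.0, 'grip_width': 0.9980715877946018}
top 386.8466740791873 286.25527589804034 204.6197221503963 [ 350.  -25. 1197.] [[-0.02, -1.0, 0.02], [-0.98, 0.02, -0.17], [0.17, -0.02, -0.98]]
side 427.5713315124692 279.41298686024817 207.3224742427721 [ 361. -812. 1036.] [[0.98, -0.2, -0.02], [-0.16, -0.74, -0.65], [0.12, 0.64, -0.76]]
```

View pics/top0.png

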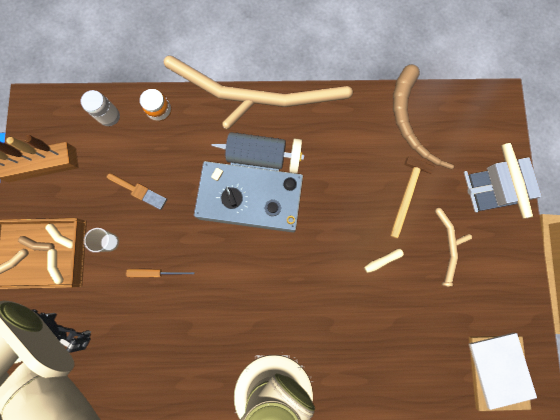

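View pics/side0.png

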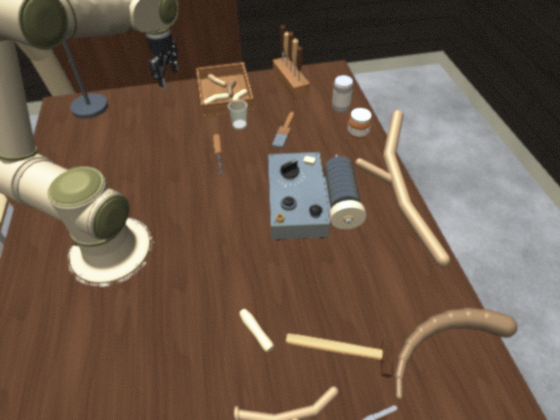

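Top view: housing spans about (195–302, 162–230), dial at (232,198), start button at (273,208), stop at (290,184), ferrule at (291,219) and offcut at (217,175). The side view agrees, with the dial at (290,170), start at (289,202) and stop at (315,210).

```bash
cat > h.py <<'E'
import cv2,numpy as np
def load(n): return dict(np.load(f"pics/{n}.npz"))
def RT(c): return cv2.Rodrigues(np.array(c["rvec"],float).ravel())[0],np.array(c["tvec"],float).ravel()
def cloud(c):
    R,t=RT(c);v,u=np.mgrid[:420,:560];z=c["z_map"]
    p=np.stack([(u-c["cx"])/c["fx"]*z,(v-c["cy"])/c["fy"]*z,z],-1)
    return (p-t)@R
def onplane(c,uv,h):
    R,t=RT(c);uv=np.atleast_2d(uv).astype(float)
    d=np.c_[(uv[:,0]-c["cx"])/c["fx"],(uv[:,1]-c["cy"])/c["fy"],np.ones(len(uv))]@R
    o=-R.T@t;return o+d*((h-o[2])/d[:,2])[:,None]
def proj(c,P): return cv2.projectPoints(np.atleast_2d(P).astype(float),np.array(c["rvec"],float),np.array(c["tvec"],float),np.array([[c["fx"],0,c["cx"]],[0,c["fy"],c["cy"]],[0,0,1.]]),None)[0][:,0]
E
python3 - <<'E'
from h import *
for n,box in(("top0",(190,155,310,235)),("side0",(262,148,335,242))):
    c=load(n);P=cloud(c);x0,y0,x1,y1=box
    Z=P[...,2];m=np.zeros(Z.shape,bool);m[y0:y1,x0:x1]=1
    hsv=cv2.cvtColor(c["pixels"],cv2.COLOR_RGB2HSV)
    blue=m&(hsv[...,0]>90)&(hsv[...,0]<125)&(hsv[...,1]>40)&(hsv[...,2]>90)
    zz=Z[blue&(c["z_map"]>0)];zz=zz[(zz>60)&(zz<100)];h=np.median(zz);print(n,"top z",h,zz.std())
    top=(m&(abs(Z-h)<5)&(hsv[...,0]>90)).astype(np.uint8)
    top=cv2.morphologyEx(top,cv2.MORPH_OPEN,np.ones((3,3)))
    ct=max(cv2.findContours(top,0,1)[0],key=cv2.contourArea)
    W=onplane(c,ct[:,0],h)[:,:2].astype(np.float32)
    r=cv2.minAreaRect(W);print(r, "w/ depth",cv2.minAreaRect(P[...,:2][top>0].astype(np.float32)))
    # dark blobs
    dk=(m&(hsv[...,2]<60)).astype(np.uint8)
    for k in cv2.findContours(dk,0,1)[0]:
        if cv2.contourArea(k)>40:
            M=cv2.moments(k);u=np.array([M["m10"],M["m01"]])/M["m00"];print("dark",u.round(1),cv2.contourArea(k),[np.round(onplane(c,u,h+d)[0],1).tolist() for d in (22,26,47)], Z[int(u[1]),int(u[0])].round(1))
    s=c["pixels"][y0:y1,x0:x1,::-1];cv2.imwrite(f"pics/{n}c.png",cv2.resize(s,None,fx=6,fy=6,interpolation=cv2.INTER_CUBIC))
E
```

```text
top0 top z 82.06859663568997 2.7869262335698717
((578.5076904296875, 62.872222900390625), (295.9768981933594, 168.97738647460938), 81.30320739746094) w/ depth ((579.288330078125, 63.095069885253906), (296.8085632324219, 169.7156524658203), 81.41120147705078)
dark [289.4 183.6] 98.0 [[604.8, -57.7, 104.1], [603.9, -57.5, 108.1], [599.0, -56.9, 129.1]] 109.3
side0 top z 81.70495258849512 2.2324432031700243
((575.7592163085938, 61.098358154296875), (294.29315185546875, 168.1322784423828), 81.41580200195312) w/ depth ((576.143310546875, 61.195045471191406), (298.2032775878906, 168.87460327148438), 81.41602325439453)
dark [315.8 211.2] 53.0 [[601.9, -66.4, 103.7], [600.9, -69.6, 107.7], [595.4, -86.4, 128.7]] 108.8
dark [289.5 170.2] 174.5 [[564.2, 110.8, 103.7], [563.4, 106.8, 107.7], [558.8, 86.0, 128.7]] 115.7
```

View pics/top0c.png

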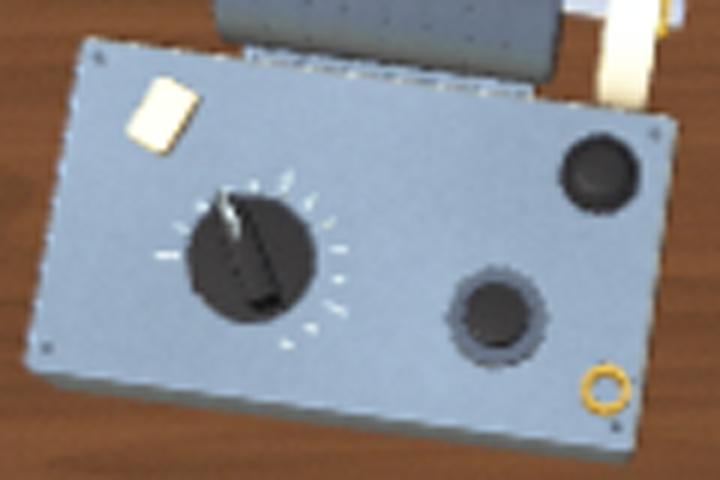

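View pics/side0c.png

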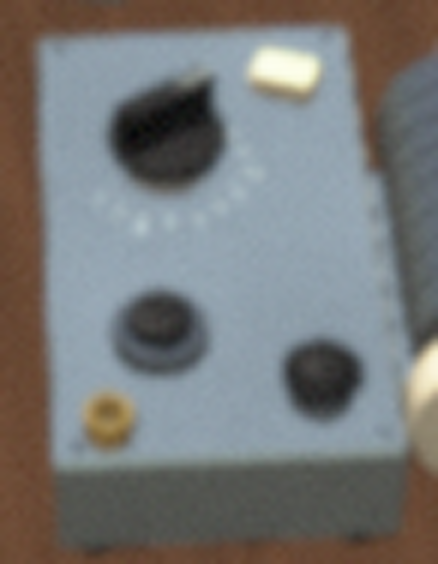

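Request:
servo_tool --commands '[[-1, [0, 0, 0], [0, 0, 1]], [-1, [0, 0, 0], [0, 0, 1]], [-1, [0, 0, 0], [0, 0, 1]], [-1, [0, 0, 0], [0, 0, 1]], [-1, [0, 0, 0], [0, 0, 1]], [-1, [0, 0, 0], [0, 0, 1]], [-1, [0, 0, 0], [0, 0, 1]], [-1, [0, 0, 0], [0, 0, 1]], [-1, [0, 0, 0], [0, 0, 1]], [-1, [0, 0, 0], [0, 0, 1]]]' --squeeze 40

```text
time_s: 0.93
eef_pos: [236.2, 468.7, 249.6]
ee_rot: [0.0, 0.689, 0.725, -0.0]
force: [-0.4, 0.6, -0.2]
grip_width: 0.998
grip_force: 0.0
```

Request:
servo_tool --commands '[[-1, [0, 0, 0], [0, 0, 1]], [-1, [0, 0, 0], [0, 0, 1]], [-1, [0, 0, 0], [0, 0, 1]], [-1, [0, 0, 0], [0, 0, 1]], [-1, [0, 0, 0], [0, 0, 1]], [-1, [0, 0, 0], [0, 0, 1]], [-1, [0, 0, 0], [0, 0, 1]], [-1, [0, 0, 0], [0, 0, 1]], [-1, [0, 0, 0], [0, 0, 1]], [-1, [0, 0, 0], [0, 0, 1]]]'

```text
time_s: 1.77
eef_pos: [236.2, 468.7, 249.7]
ee_rot: [0.0, 0.959, 0.284, -0.0]
force: [1.2, -0.5, -0.2]
grip_width: 0.999
grip_force: 0.0
```

Request:
servo_tool --commands '[[-1, [0, 0, 0], [0, 0, 1]], [-1, [0, 0, 0], [0, 0, 0.9]], [-1, [0, 0, 0], [0, 0, 0]]]'

```text
time_s: 2.02
eef_pos: [236.2, 468.7, 249.7]
ee_rot: [0.0, 0.982, 0.188, -0.0]
force: [-0.9, 0.3, -0.5]
grip_width: 1.002
grip_force: 0.0
```

Request:
servo_tool --commands '[[0, [0.0086, 0.0228, 0], [0, 0, 0]], [0, [0.0086, 0.0228, 0], [0, 0, 0]], [0, [0.0086, 0.0228, 0], [0, 0, 0]], [0, [0.0086, 0.0228, 0], [0, 0, 0]], [0, [0.0086, 0.0228, 0], [0, 0, 0]], [0, [0.0086, 0.0228, 0], [0, 0, 0]], [0, [0.0086, 0.0228, 0], [0, 0, 0]], [0, [0.0086, 0.0228, 0], [0, 0, 0]], [0, [0.0086, 0.0228, 0], [0, 0, 0]], [0, [0.0086, 0.0228, 0], [0, 0, 0]]]'

```text
time_s: 2.85
eef_pos: [401.6, 288.2, 249.9]
ee_rot: [0.0, 0.982, 0.191, -0.0]
force: [0.4, 0.5, -1.2]
grip_width: 0.496
grip_force: 0.0
```

Request:
servo_tool --commands '[[0, [0.0086, 0.0228, 0], [0, 0, 0]], [0, [0.0086, 0.0228, 0], [0, 0, 0]], [0, [0.0086, 0.0228, 0], [0, 0, 0]], [0, [0.0086, 0.0228, 0], [0, 0, 0]], [0, [0.0086, 0.0228, 0], [0, 0, 0]], [0, [0.0086, 0.0228, 0], [0, 0, 0]], [0, [0.0086, 0.0228, 0], [0, 0, 0]], [0, [0.0086, 0.0228, 0], [0, 0, 0]], [0, [0.0086, 0.0228, 0], [0, 0, 0]], [0, [0.0086, 0.0228, 0], [0, 0, 0]]]'

```text
time_s: 3.68
eef_pos: [566.3, 108.6, 249.7]
ee_rot: [-0.0, 0.982, 0.191, -0.0]
force: [0.3, 0.7, 0.8]
grip_width: 0.498
grip_force: 0.0
```

Request:
servo_tool --commands '[[0, [0, 0, 0.03], [0, 0, 0]], [0, [0, 0, 0.03], [0, 0, 0]], [0, [0, 0, 0.015], [0, 0, 0]], [0, [0, 0, 0], [0, 0, 0]], [0, [0, 0, 0], [0, 0, 0]]]'

```text
time_s: 4.1
eef_pos: [565.6, 109.6, 175.0]
ee_rot: [-0.0, 0.982, 0.191, -0.0]
force: [-0.1, -0.1, 0.6]
grip_width: 0.501
grip_force: 0.0
```

```bash
python3 - <<'E'
from rig import *
from h import *
out=[]
for n in("top","side"):
    c=capture(n);np.savez(f"pics/{n}1.npz",**c)
    u,v=proj(c,[564,110,115])[0].astype(int);print(n,u,v)
    s=c["pixels"][v-30:v+30,u-30:u+30,::-1];out.append(cv2.resize(s,(390,390),interpolation=cv2.INTER_CUBIC))
cv2.imwrite("pics/n1.png",np.hstack(out));print(sense()["eef_pos"],sense()["force"])
E
```

```text
top 230 197
side 289 167
[566.3005676  109.70976329 176.50280474] [ 0.42385165 -0.84444641  0.4034656 ]
```

View pics/n1.png

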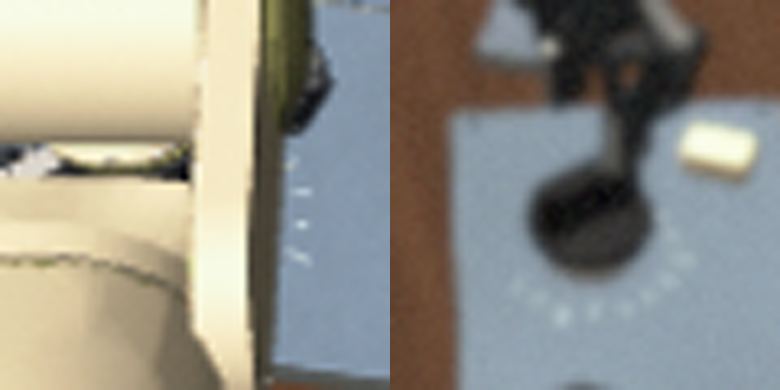

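The side crop shows the open fingers hanging just above the dial at about (590,215). The top view is hidden by the arm.

```bash
python3 - <<'E'
from h import *
for n,box in(("top0",(215,180,250,215)),("side0",(276,155,302,182)),("top0",(262,196,286,220)),("side0",(278,192,300,213))):
    c=load(n);x0,y0,x1,y1=box
    g=c["pixels"].max(-1).copy();m=np.zeros_like(g);m[y0:y1,x0:x1]=(g[y0:y1,x0:x1]<90)
    m=cv2.morphologyEx(m,cv2.MORPH_CLOSE,np.ones((5,5)))
    k=max(cv2.findContours(m,0,1)[0],key=cv2.contourArea);e=cv2.fitEllipse(k)
    print(n,np.round(e[0],1),np.round(e[1],1),[onplane(c,np.array(e[0]),h)[0].round(1).tolist() for h in(105,110,118)])
    if x0>260 and n=="top0" or (n=="side0" and y0>190):
        Z=cloud(c)[...,2][m>0];print("z",np.percentile(Z,[20,50,80]))
E
```

```text
top0 [231.3 197.7] [19.4 20. ] [[565.7, 110.1, 105.0], [564.7, 109.5, 110.0], [563.1, 108.5, 118.0]]
side0 [289.7 170. ] [16.  17.9] [[564.5, 110.2, 105.0], [563.5, 105.3, 110.0], [561.7, 97.3, 118.0]]
top0 [272.3 207.1] [ 9.7 10.1] [[536.4, -7.1, 105.0], [535.6, -7.1, 110.0], [534.2, -7.3, 118.0]]
z [102.02590828 103.73963709 105.5167665 ]
side0 [288.2 203.2] [11.1 12.5] [[531.6, -21.6, 105.0], [530.7, -25.9, 110.0], [529.2, -32.7, 118.0]]
z [ 92.86056774 100.48602897 103.65880619]
```

Request:
servo_tool --commands '[[0.3, [-0.0017, -0.0006, 0], [0, 0, 0]], [0.3, [0, 0, 0.01], [0, 0, 0]], [0.3, [0, 0, 0.01], [0, 0, 0]], [0.4, [0, 0, 0.01], [0, 0, 0]], [0.4, [0, 0, 0.006], [0, 0, 0]], [0.4, [0, 0, 0.002], [0, 0, 0]], [0.4, [0, 0, 0], [0, 0, 0]]]'

```text
time_s: 4.78
eef_pos: [563.6, 109.6, 136.2]
ee_rot: [-0.0, 0.982, 0.19, -0.001]
force: [-0.3, -0.0, -0.5]
grip_width: 0.299
grip_force: 0.0
```

Request:
servo_tool --commands '[[0.4, [0, 0, 0.001], [0, 0, 0]], [0.4, [0, 0, 0.001], [0, 0, 0]], [0.4, [0, 0, 0], [0, 0, 0]]]'

```text
time_s: 5.03
eef_pos: [564.0, 109.6, 135.1]
ee_rot: [0.0, 0.982, 0.19, 0.0]
force: [-0.1, 0.2, -0.4]
grip_width: 0.301
grip_force: 0.0
```

Request:
servo_tool --commands '[[0.4, [0, 0, 0.001], [0, 0, 0]], [0.4, [0, 0, 0.001], [0, 0, 0]], [0.4, [0, 0, 0.001], [0, 0, 0]], [0.4, [0, 0, 0.001], [0, 0, 0]], [0.4, [0, 0, 0.001], [0, 0, 0]], [0.4, [0, 0, 0], [0, 0, 0]]]'

```text
time_s: 5.53
eef_pos: [563.8, 109.6, 129.8]
ee_rot: [-0.0, 0.982, 0.19, -0.0]
force: [0.1, 0.7, -0.6]
grip_width: 0.301
grip_force: 0.0
```

Request:
servo_tool --commands '[[0.5, [0, 0, 0], [0, 0, 0]], [0.6, [0, 0, 0], [0, 0, 0]], [0.7, [0, 0, 0], [0, 0, 0]], [0.7, [0, 0, 0], [0, 0, 0]]]' --squeeze 20

```text
time_s: 5.87
eef_pos: [563.7, 110.0, 130.2]
ee_rot: [-0.0, 0.982, 0.19, -0.0]
force: [-2.1, 4.4, 2.6]
grip_width: 0.159
grip_force: 20.6
```

Request:
servo_tool --commands '[[0.58, [0, -0.0005, 0], [0, 0, 0]], [0.58, [0, 0, 0], [0, 0, 0]], [0.58, [0, 0, 0.0005], [0, 0, 0]], [0.58, [0, 0, 0.0005], [0, 0, 0]], [0.58, [0, 0, 0.0005], [0, 0, 0]], [0.58, [0, 0, 0], [0, 0, 0]]]'

```text
time_s: 6.37
eef_pos: [563.7, 109.9, 128.3]
ee_rot: [0.0, 0.982, 0.189, -0.0]
force: [0.0, 0.0, -0.0]
grip_width: 0.207
grip_force: 0.0
```

Request:
servo_tool --commands '[[0.58, [0, 0, 0.0005], [0, 0, 0]], [0.58, [0, 0, 0.0005], [0, 0, 0]], [0.58, [0, 0, 0], [0, 0, 0]]]'

```text
time_s: 6.62
eef_pos: [563.6, 110.0, 127.4]
ee_rot: [-0.0, 0.982, 0.19, -0.0]
force: [0.2, 0.1, -0.0]
grip_width: 0.214
grip_force: 0.0
```

Request:
servo_tool --commands '[[0.58, [0, 0, 0.0005], [0, 0, 0]], [0.58, [0, 0, 0.0005], [0, 0, 0]], [0.58, [0, 0, 0], [0, 0, 0]]]'

```text
time_s: 6.87
eef_pos: [563.6, 110.0, 126.4]
ee_rot: [0.0, 0.982, 0.19, -0.0]
force: [-0.3, 0.5, 0.2]
grip_width: 0.206
grip_force: 0.0
```

Request:
servo_tool --commands '[[0.58, [0, 0, 0.0005], [0, 0, 0]], [0.58, [0, 0, 0.0005], [0, 0, 0]], [0.58, [0, 0, 0], [0, 0, 0]]]'

```text
time_s: 7.12
eef_pos: [563.8, 110.0, 125.7]
ee_rot: [0.0, 0.982, 0.19, 0.0]
force: [-0.9, -0.6, 3.3]
grip_width: 0.212
grip_force: 1.5
```

Request:
servo_tool --commands '[[0.65, [0, 0, 0], [0, 0, 0]], [0.75, [0, 0, 0], [0, 0, 0]], [0.75, [0, 0, 0], [0, 0, 0]], [0.75, [0, 0, 0.0005], [0, 0, 0]], [0.75, [0, 0, 0], [0, 0, 0]]]' --squeeze 20

```text
time_s: 7.53
eef_pos: [563.7, 110.3, 125.0]
ee_rot: [-0.0, 0.982, 0.19, 0.0]
force: [-0.6, 3.5, 2.5]
grip_width: 0.159
grip_force: 22.6
```

Request:
servo_tool --commands '[[0.75, [0, 0, 0.0005], [0, 0, 0]], [0.75, [0, 0, 0], [0, 0, 0]]]'

```text
time_s: 7.7
eef_pos: [563.7, 110.2, 124.4]
ee_rot: [-0.0, 0.982, 0.19, 0.0]
force: [-1.0, 3.1, 2.8]
grip_width: 0.157
grip_force: 22.6
```

Request:
servo_tool --commands '[[0.75, [0, -0.0005, 0.0005], [0, 0, 0]], [0.75, [0, 0, 0.0005], [0, 0, 0]], [0.75, [0, 0, 0], [0, 0, 0]]]'

```text
time_s: 7.95
eef_pos: [563.7, 110.3, 123.5]
ee_rot: [0.0, 0.982, 0.19, 0.0]
force: [-0.3, 0.7, 3.3]
grip_width: 0.159
grip_force: 22.6
```

Request:
servo_tool --commands '[[0.75, [0, 0, 0.0005], [0, 0, 0]], [0.75, [0, 0, 0], [0, 0, 0]]]'

```text
time_s: 8.12
eef_pos: [563.6, 110.3, 123.0]
ee_rot: [0.0, 0.982, 0.19, 0.0]
force: [1.1, 1.1, 3.3]
grip_width: 0.16
grip_force: 22.6
```

Request:
servo_tool --commands '[[0.75, [0, 0, 0.0005], [0, 0, 0]], [0.75, [0, 0, 0], [0, 0, 0]]]'

```text
time_s: 8.28
eef_pos: [563.6, 110.4, 122.5]
ee_rot: [0.0, 0.982, 0.19, 0.0]
force: [1.5, 1.5, 3.7]
grip_width: 0.156
grip_force: 22.6
```

Request:
servo_tool --commands '[[0.75, [0, 0, 0.0005], [0, 0, 0]], [0.75, [0, 0, 0], [0, 0, 0]]]'

```text
time_s: 8.45
eef_pos: [563.6, 110.4, 122.0]
ee_rot: [0.0, 0.982, 0.19, 0.0]
force: [2.0, -0.2, 2.8]
grip_width: 0.156
grip_force: 22.6
```

Request:
servo_tool --commands '[[0.75, [0, 0, 0.0005], [0, 0, 0]], [0.75, [0, 0, 0], [0, 0, 0]], [0.75, [0, 0, 0.0005], [0, 0, 0]], [0.75, [0, 0, 0], [0, 0, 0]]]'

```text
time_s: 8.78
eef_pos: [563.7, 110.4, 121.4]
ee_rot: [0.0, 0.982, 0.19, 0.0]
force: [1.1, -0.5, 7.5]
grip_width: 0.163
grip_force: 23.1
```

Request:
servo_tool --commands '[[0.75, [0, 0, 0.0002], [0, 0, 0]], [0.75, [0, 0, 0], [0, 0, 0]]]'

```text
time_s: 8.95
eef_pos: [563.7, 110.4, 121.3]
ee_rot: [0.0, 0.982, 0.19, 0.0]
force: [-0.1, -1.4, 8.2]
grip_width: 0.159
grip_force: 23.2
```

Request:
servo_tool --commands '[[0.75, [0, 0, 0.0001], [0, 0, 0]], [0.75, [0, 0, 0], [0, 0, -0.4]], [0.75, [0, 0, 0], [0, 0, -0.4]], [0.75, [0, 0, 0], [0, 0, -0.4]], [0.75, [0, 0, 0], [0, 0, 0]]]' --squeeze 40

```text
time_s: 9.37
eef_pos: [563.7, 110.4, 121.4]
ee_rot: [0.0, 0.968, 0.252, 0.0]
force: [-0.4, -0.9, 9.3]
grip_width: 0.152
grip_force: 44.5
```

```bash
python3 - <<'E'
from rig import *
s=sense();print(s["wrist_torque"],s["force"],s["eef_pos"],s["ee_rot"],s["joints"])
E
```

```text
[-0.06526736  0.04433052 -0.00299341] [-0.40475573 -0.90288415  9.29036312] [563.66742003 110.4248363  121.35454729] [1.98305164e-04 9.67735344e-01 2.51968568e-01 3.23615648e-04] [-1.03442749e-02  5.46052374e-01  1.50555478e+00 -2.40563508e-04
  1.08925699e+00  1.05113551e+00]
```

Request:
servo_tool --commands '[[0.75, [0, 0, 0], [0, 0, -0.5]], [0.75, [0, 0, 0], [0, 0, -0.5]], [0.75, [0, 0, 0], [0, 0, -0.5]], [0.75, [0, 0, 0], [0, 0, -0.5]], [0.75, [0, 0, 0], [0, 0, -0.5]], [0.75, [0, 0, 0], [0, 0, 0]]]'

```text
time_s: 9.87
eef_pos: [563.7, 110.4, 121.4]
ee_rot: [0.0, 0.926, 0.376, 0.0]
force: [-0.9, -0.8, 8.3]
grip_width: 0.156
grip_force: 44.5
```

Request:
servo_tool --commands '[[0.75, [0, 0, 0], [0, 0, -0.5]], [0.75, [0, 0, 0], [0, 0, -0.5]], [0.75, [0, 0, 0], [0, 0, -0.5]], [0.75, [0, 0, 0], [0, 0, -0.5]], [0.75, [0, 0, 0], [0, 0, -0.5]], [0.75, [0, 0, 0], [0, 0, 0]]]'

```text
time_s: 10.37
eef_pos: [563.7, 110.4, 121.4]
ee_rot: [0.0, 0.869, 0.494, 0.0]
force: [-1.6, 0.2, 8.7]
grip_width: 0.153
grip_force: 44.6
```

```bash
cat > st.py <<'E'
from rig import *
import numpy as np
s=sense();q=s["ee_rot"];print("tq",s["wrist_torque"].round(3),"F",s["force"].round(1),"p",s["eef_pos"].round(1),"ang",(2*np.degrees(np.arctan2(q[2],q[1]))).round(2),"q6",s["joints"][5].round(2))
E
python3 st.py
```

```text
tq [-0.16   0.079  0.059] F [-1.6  0.2  8.7] p [563.7 110.4 121.4] ang 59.23 q6 0.53
```

Request:
servo_tool --commands '[[0.75, [0, 0, 0], [0, 0, -0.5]], [0.75, [0, 0, 0], [0, 0, -0.5]], [0.75, [0, 0, 0], [0, 0, -0.5]], [0.75, [0, 0, 0], [0, 0, -0.5]], [0.75, [0, 0, 0], [0, 0, -0.5]], [0.75, [0, 0, 0], [0, 0, -0.5]], [0.75, [0, 0, 0], [0, 0, 0]]]'

```text
time_s: 10.95
eef_pos: [563.6, 110.4, 121.3]
ee_rot: [0.0, 0.781, 0.624, 0.0]
force: [-0.3, 0.2, 8.5]
grip_width: 0.151
grip_force: 44.5
```

```bash
python3 st.py
```

```text
tq [-0.054  0.176  0.094] F [-0.3  0.2  8.5] p [563.6 110.4 121.3] ang 77.23 q6 0.21
```

Request:
servo_tool --commands '[[0.75, [0, 0, 0], [0, 0, -0.3]], [0.75, [0, 0, 0], [0, 0, -0.2]], [0.75, [0, 0, 0], [0, 0, 0]]]'

```text
time_s: 11.2
eef_pos: [563.7, 110.4, 121.3]
ee_rot: [0.0, 0.765, 0.644, 0.0]
force: [-0.4, -0.1, 8.1]
grip_width: 0.157
grip_force: 44.6
```

```bash
python3 st.py
```

```text
tq [-0.085 -0.001  0.077] F [-0.4 -0.1  8.1] p [563.7 110.4 121.3] ang 80.14 q6 0.16
```

Request:
servo_tool --commands '[[0.75, [0, 0, 0], [0, 0, -0.2]], [0.75, [0, 0, 0], [0, 0, -0.2]], [0.75, [0, 0, 0], [0, 0, 0]]]'

```text
time_s: 11.45
eef_pos: [563.7, 110.4, 121.3]
ee_rot: [0.0, 0.752, 0.659, 0.0]
force: [-1.7, -0.1, 8.6]
grip_width: 0.154
grip_force: 44.6
```

```bash
python3 st.py
```

```text
tq [-0.069  0.114 -0.037] F [-1.7 -0.1  8.6] p [563.7 110.4 121.3] ang 82.52 q6 0.12
```

Request:
servo_tool --commands '[[0.75, [0, 0, 0], [0, 0, -0.15]], [0.75, [0, 0, 0], [0, 0, 0]]]'

```text
time_s: 11.62
eef_pos: [563.7, 110.5, 121.4]
ee_rot: [0.0, 0.747, 0.665, 0.0]
force: [-0.4, -0.3, 8.8]
grip_width: 0.155
grip_force: 44.7
```

```bash
python3 st.py
```

```text
tq [ 0.005  0.099 -0.216] F [-0.4 -0.3  8.8] p [563.7 110.5 121.4] ang 83.37 q6 0.11
```

Request:
servo_tool --commands '[[0.75, [0, 0, 0], [0, 0, -0.15]], [0.75, [0, 0, 0], [0, 0, 0]]]'

```text
time_s: 11.78
eef_pos: [563.7, 110.5, 121.4]
ee_rot: [0.0, 0.742, 0.671, 0.0]
force: [-1.7, -0.3, 9.1]
grip_width: 0.154
grip_force: 45.4
```

```bash
python3 st.py
```

```text
tq [ 0.003 -0.019 -0.472] F [-1.7 -0.3  9.1] p [563.7 110.5 121.4] ang 84.24 q6 0.09
```

Request:
servo_tool --commands '[[0.75, [0, 0, 0], [0, 0, 0.5]], [0.75, [0, 0, 0], [0, 0, 0.5]], [0.75, [0, 0, 0], [0, 0, 0.5]], [0.75, [0, 0, 0], [0, 0, 0.5]], [0.75, [0, 0, 0], [0, 0, 0.5]], [0.75, [0, 0, 0], [0, 0, 0.5]], [0.75, [0, 0, 0], [0, 0, 0.5]], [0.75, [0, 0, 0], [0, 0, 0.5]], [0.75, [0, 0, 0], [0, 0, 0.5]], [0.75, [0, 0, 0], [0, 0, 0.5]]]'

```text
time_s: 12.62
eef_pos: [563.7, 110.4, 121.3]
ee_rot: [0.0, 0.891, 0.455, 0.0]
force: [0.3, 0.1, 9.3]
grip_width: 0.157
grip_force: 44.6
```

```bash
python3 st.py
```

```text
tq [-0.11   0.044  0.076] F [0.3 0.1 9.3] p [563.7 110.4 121.3] ang 54.13 q6 0.62
```

Request:
servo_tool --commands '[[0.75, [0, 0, 0], [0, 0, 0.5]], [0.75, [0, 0, 0], [0, 0, 0.5]], [0.75, [0, 0, 0], [0, 0, 0.5]], [0.75, [0, 0, 0], [0, 0, 0.5]], [0.75, [0, 0, 0], [0, 0, 0.5]], [0.75, [0, 0, 0], [0, 0, 0.5]], [0.75, [0, 0, 0], [0, 0, 0.5]], [0.75, [0, 0, 0], [0, 0, 0.5]], [0.75, [0, 0, 0], [0, 0, 0.5]], [0.75, [0, 0, 0], [0, 0, 0.5]]]'

```text
time_s: 13.45
eef_pos: [563.7, 110.4, 121.3]
ee_rot: [0.0, 0.978, 0.209, 0.0]
force: [-1.2, -0.0, 8.8]
grip_width: 0.157
grip_force: 44.6
```

```bash
python3 st.py
```

```text
tq [-0.123 -0.025 -0.141] F [-1.2 -0.   8.8] p [563.7 110.4 121.3] ang 24.11 q6 1.14
```

Request:
servo_tool --commands '[[0.75, [0, 0, 0], [0, 0, 0.5]], [0.75, [0, 0, 0], [0, 0, 0.5]], [0.75, [0, 0, 0], [0, 0, 0.5]], [0.75, [0, 0, 0], [0, 0, 0.5]], [0.75, [0, 0, 0], [0, 0, 0.5]], [0.75, [0, 0, 0], [0, 0, 0.5]], [0.75, [0, 0, 0], [0, 0, 0.5]], [0.75, [0, 0, 0], [0, 0, 0.5]], [0.75, [0, 0, 0], [0, 0, 0.5]], [0.75, [0, 0, 0], [0, 0, 0.5]]]'

```text
time_s: 14.28
eef_pos: [563.7, 110.3, 121.3]
ee_rot: [0.0, 0.999, -0.051, 0.0]
force: [0.1, -0.3, 8.9]
grip_width: 0.151
grip_force: 44.5
```

```bash
python3 st.py
```

```text
tq [-0.225  0.064  0.081] F [ 0.1 -0.3  8.9] p [563.7 110.3 121.3] ang -5.87 q6 1.66
```

Request:
servo_tool --commands '[[0.75, [0, 0, 0], [0, 0, 0.5]], [0.75, [0, 0, 0], [0, 0, 0.5]], [0.75, [0, 0, 0], [0, 0, 0.5]], [0.75, [0, 0, 0], [0, 0, 0.4]], [0.75, [0, 0, 0], [0, 0, 0]]]'

```text
time_s: 14.7
eef_pos: [563.7, 110.3, 121.3]
ee_rot: [0.0, 0.989, -0.15, 0.0]
force: [-0.9, 0.6, 8.5]
grip_width: 0.155
grip_force: 44.6
```

```bash
python3 st.py
```

```text
tq [-0.199 -0.009 -0.105] F [-0.9  0.6  8.5] p [563.7 110.3 121.3] ang -17.28 q6 1.86
```

Request:
servo_tool --commands '[[0.75, [0, 0, 0], [0, 0, 0.18]], [0.75, [0, 0, 0], [0, 0, 0]], [0.75, [0, 0, -0.0005], [0, 0, 0]], [0.75, [0, 0, -0.0005], [0, 0, 0]], [0.75, [0, 0, -0.0005], [0, 0, 0]], [0.75, [0, 0, -0.0005], [0, 0, 0]], [0.75, [0, 0, -0.0005], [0, 0, 0]], [0.75, [0, 0, -0.0005], [0, 0, 0]], [0.75, [0, 0, 0], [0, 0, 0]]]' --squeeze 20

```text
time_s: 15.45
eef_pos: [563.6, 110.4, 123.8]
ee_rot: [0.0, 0.987, -0.158, 0.0]
force: [2.1, -0.1, 2.9]
grip_width: 0.156
grip_force: 43.7
```

```bash
python3 st.py
```

```text
tq [-0.382 -0.426 -0.049] F [ 2.1 -0.1  2.9] p [563.6 110.4 123.8] ang -18.23 q6 1.88
```

Request:
servo_tool --commands '[[0.75, [0, 0, -0.0005], [0, 0, 0]], [0.75, [0, 0, -0.0005], [0, 0, 0]], [0.75, [0, 0, -0.0005], [0, 0, 0]], [0.75, [0, 0, 0], [0, 0, 0]]]'

```text
time_s: 15.78
eef_pos: [563.5, 110.4, 125.3]
ee_rot: [0.0, 0.987, -0.158, 0.0]
force: [1.5, -2.3, 3.4]
grip_width: 0.155
grip_force: 43.7
```

```bash
python3 st.py
```

```text
tq [-0.437 -0.439 -0.018] F [ 1.5 -2.3  3.4] p [563.5 110.4 125.3] ang -18.22 q6 1.88
```

Request:
servo_tool --commands '[[0.6, [0, 0, 0], [0, 0, 0]], [0.5, [0, 0, 0], [0, 0, 0]], [0.4, [0, 0, 0], [0, 0, 0]], [0.4, [0, 0, -0.001], [0, 0, 0]], [0.4, [0, 0, -0.002], [0, 0, 0]], [0.3, [0, 0, 0], [0, 0, 0]]]'

```text
time_s: 16.28
eef_pos: [563.2, 110.4, 128.1]
ee_rot: [0.0, 0.987, -0.158, -0.0]
force: [0.1, 0.6, 0.2]
grip_width: 0.351
grip_force: 0.0
```

```bash
python3 st.py
```

```text
tq [ 0.015 -0.04  -0.009] F [0.1 0.6 0.2] p [563.2 110.4 128.1] ang -18.22 q6 1.88
```

Request:
servo_tool --commands '[[0.3, [0, 0, -0.02], [0, 0, 0]], [0.3, [0, 0, -0.02], [0, 0, 0]], [0.5, [0, 0, -0.02], [0, 0, 0]], [1, [0.0026, 0.03, 0], [0, 0, 0]], [1, [0.0026, 0.03, 0], [0, 0, 0]], [1, [0.0026, 0.03, 0], [0, 0, 0]], [1, [0.0026, 0.03, 0], [0, 0, 0]], [1, [0, 0, 0], [0, 0, 0]], [1, [0, 0, 0], [0, 0, 0]]]'

```text
time_s: 17.03
eef_pos: [535.5, -7.9, 188.1]
ee_rot: [-0.0, 0.987, -0.16, -0.0]
force: [-0.2, 0.1, -0.4]
grip_width: -0.002
grip_force: 0.0
```

```bash
python3 st.py; python3 - <<'E'
from rig import *
from h import *
out=[]
for n in("top","side"):
    c=capture(n);np.savez(f"pics/{n}2.npz",**c)
    u,v=proj(c,[555,70,105])[0].astype(int)
    s=c["pixels"][v-30:v+30,u-30:u+30,::-1];out.append(cv2.resize(s,(390,390),interpolation=cv2.INTER_CUBIC))
cv2.imwrite("pics/n2.png",np.hstack(out))
E
```

```text
tq [-0.012  0.015 -0.006] F [-0.2  0.1 -0.4] p [535.5  -7.9 188.1] ang -18.37 q6 1.66
```

View pics/n2.png

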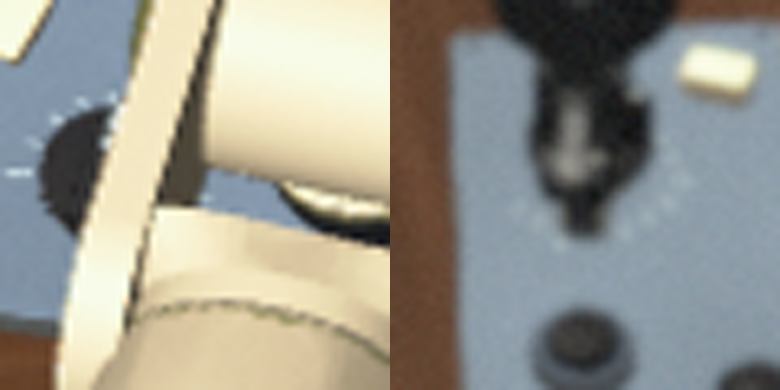

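The side crop shows the closed fingers at about (585,215), with the gripper and arm hiding the dial in both views. I'll back the arm off and check the dial before pressing start.

Request:
servo_tool --commands '[[1, [-0.03, 0, 0], [0, 0, 0]], [1, [-0.03, 0, 0], [0, 0, 0]], [1, [-0.03, 0, 0], [0, 0, 0]], [1, [-0.03, 0, 0], [0, 0, 0]], [1, [-0.03, 0, 0], [0, 0, 0]], [1, [-0.03, 0, 0], [0, 0, 0]], [1, [0, 0, 0], [0, 0, 0]]]'

```text
time_s: 17.72
eef_pos: [360.9, 51.8, 187.8]
ee_rot: [-0.0, 0.988, -0.157, -0.001]
force: [1.1, -0.2, 0.7]
grip_width: -0.003
grip_force: 0.0
```

```bash
python3 st.py; python3 - <<'E'
from rig import *
from h import *
out=[]
for n in("top","side"):
    c=capture(n);np.savez(f"pics/{n}3.npz",**c)
    u,v=proj(c,[560,70,105])[0].astype(int);print(n,u,v)
    s=c["pixels"][v-30:v+30,u-30:u+30,::-1];out.append(cv2.resize(s,(390,390),interpolation=cv2.INTER_CUBIC))
cv2.imwrite("pics/n3.png",np.hstack(out))
for n,b in(("top",(222,188,241,208)),):
  for k in "03":
    c=load(n+k);x0,y0,x1,y1=b;print(k,np.percentile(cloud(c)[y0:y1,x0:x1,2],[50,80,90,95]).round(1))
E
```

```text
tq [-0.075 -0.055 -0.04 ] F [ 1.1 -0.2  0.7] p [360.9  51.8 187.8] ang -18.05 q6 1.7
top 245 199
side 291 179
0 [108.8 134.4 136.9 138.1]
3 [108.8 135.  137.4 138.5]
```

View pics/n3.png

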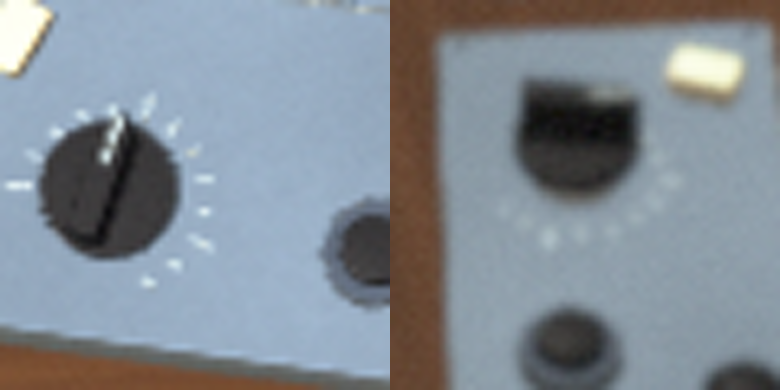

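The dial sits at about (108,190) in the left crop. Its white-marked end points at (122,118), roughly −18° in world, which is click 5, and its height is back to the up value. Next is the start button.

Request:
servo_tool --commands '[[1, [0.0263, 0.0003, 0], [0, 0, 0]], [1, [0.0263, 0.0003, 0], [0, 0, 0]], [1, [0.0263, 0.0003, 0], [0, 0, 0]], [1, [0.0263, 0.0003, 0], [0, 0, 0]], [1, [0.0263, 0.0003, 0], [0, 0, 0]], [1, [0.0263, 0.0003, 0], [0, 0, 0]], [1, [0.0263, 0, 0], [0, 0, 0]], [1, [0, 0, 0.02], [0, 0, 0]], [1, [0, 0, 0.02], [0, 0, 0]], [1, [0, 0, 0], [0, 0, 0]]]'

```text
time_s: 18.65
eef_pos: [538.5, -9.4, 144.2]
ee_rot: [-0.0, 0.987, -0.158, -0.003]
force: [0.0, 0.0, 0.1]
grip_width: -0.002
grip_force: 0.0
```

Request:
servo_tool --commands '[[1, [0, 0, 0.012], [0, 0, 0]], [1, [0, 0, 0.006], [0, 0, 0]], [1, [0, 0, 0.002], [0, 0, 0]], [1, [0, 0, 0], [0, 0, 0]], [1, [0, 0, 0], [0, 0, 0]]]'

```text
time_s: 19.07
eef_pos: [539.5, -9.7, 128.9]
ee_rot: [0.0, 0.987, -0.158, 0.0]
force: [0.2, 0.2, 0.5]
grip_width: -0.0
grip_force: 0.0
```

Request:
servo_tool --commands '[[1, [-0.0045, -0.0014, 0], [0, 0, 0]], [1, [0, 0, 0.0015], [0, 0, 0]], [1, [0, 0, 0.0015], [0, 0, 0]], [1, [0, 0, 0.001], [0, 0, 0]], [1, [0, 0, 0], [0, 0, 0]]]'

```text
time_s: 19.48
eef_pos: [535.3, -7.0, 124.0]
ee_rot: [-0.0, 0.987, -0.158, -0.0]
force: [-0.3, -0.1, -0.4]
grip_width: -0.003
grip_force: 0.0
```

Request:
servo_tool --commands '[[1, [0, 0, 0.001], [0, 0, 0]], [1, [0, 0, 0.001], [0, 0, 0]], [1, [0, 0, 0.001], [0, 0, 0]], [1, [0, 0, 0], [0, 0, 0]]]'

```text
time_s: 19.82
eef_pos: [535.4, -7.1, 121.1]
ee_rot: [-0.0, 0.987, -0.158, 0.0]
force: [-0.5, 1.0, 2.1]
grip_width: 0.001
grip_force: 0.9
```

Request:
servo_tool --commands '[[1, [0, 0, 0.001], [0, 0, 0]], [1, [0, 0, 0.001], [0, 0, 0]], [1, [0, 0, 0], [0, 0, 0]]]'

```text
time_s: 20.07
eef_pos: [535.4, -7.0, 119.2]
ee_rot: [0.0, 0.987, -0.158, 0.0]
force: [0.4, -0.6, 2.9]
grip_width: -0.0
grip_force: 1.4
```

Request:
servo_tool --commands '[[1, [0, 0, 0.001], [0, 0, 0]], [1, [0, 0, 0.001], [0, 0, 0]], [1, [0, 0, 0], [0, 0, 0]]]'

```text
time_s: 20.32
eef_pos: [535.4, -7.0, 117.2]
ee_rot: [0.0, 0.987, -0.158, 0.0]
force: [0.3, -1.1, 4.4]
grip_width: -0.002
grip_force: 2.0
```

Request:
servo_tool --commands '[[1, [0, 0, 0.0007], [0, 0, 0]], [1, [0, 0, 0.0007], [0, 0, 0]], [1, [0, 0, 0], [0, 0, 0]]]'

```text
time_s: 20.57
eef_pos: [535.4, -7.1, 115.9]
ee_rot: [0.0, 0.987, -0.158, 0.0]
force: [-0.4, -0.6, 5.1]
grip_width: -0.002
grip_force: 2.4
```

Request:
servo_tool --commands '[[1, [0, 0, 0.0005], [0, 0, 0]], [1, [0, 0, 0.0005], [0, 0, 0]], [1, [0, 0, 0], [0, 0, 0]]]'

```text
time_s: 20.82
eef_pos: [535.5, -7.0, 115.8]
ee_rot: [0.0, 0.987, -0.158, 0.0]
force: [-3.7, -0.6, 13.4]
grip_width: -0.002
grip_force: 6.5
```

Request:
servo_tool --commands '[[1, [0, 0, -0.002], [0, 0, 0]], [1, [0, 0, -0.003], [0, 0, 0]], [1, [0, 0, -0.005], [0, 0, 0]], [1, [0, 0, -0.02], [0, 0, 0]], [1, [0, 0, -0.03], [0, 0, 0]], [1, [0, 0, -0.02], [0, 0, 0]], [1, [-0.03, 0, 0], [0, 0, 0]], [1, [-0.03, 0, 0], [0, 0, 0]], [1, [-0.03, 0, 0], [0, 0, 0]], [1, [-0.03, 0, 0], [0, 0, 0]]]'

```text
time_s: 21.65
eef_pos: [419.7, 31.0, 194.5]
ee_rot: [-0.0, 0.987, -0.158, -0.0]
force: [0.7, -0.1, 0.9]
grip_width: 0.002
grip_force: 0.0
```

Request:
servo_tool --commands '[[1, [-0.03, 0, 0], [0, 0, 0]], [1, [-0.02, 0, 0], [0, 0, 0]], [1, [0, 0, 0], [0, 0, 0]], [1, [0, 0, 0], [0, 0, 0]]]'

```text
time_s: 21.98
eef_pos: [373.6, 46.3, 195.1]
ee_rot: [-0.0, 0.987, -0.158, 0.0]
force: [0.7, -0.0, -0.3]
grip_width: 0.004
grip_force: 0.0
```

```bash
python3 st.py; python3 - <<'E'
from rig import *
from h import *
c=capture("top");s=c["pixels"][150:240,185:315,::-1];cv2.imwrite("pics/n4.png",cv2.resize(s,None,fx=6,fy=6,interpolation=cv2.INTER_CUBIC))
E
```

```text
tq [0.01  0.012 0.006] F [ 0.7 -0.  -0.3] p [373.6  46.3 195.1] ang -18.2 q6 1.7
```

View pics/n4.png

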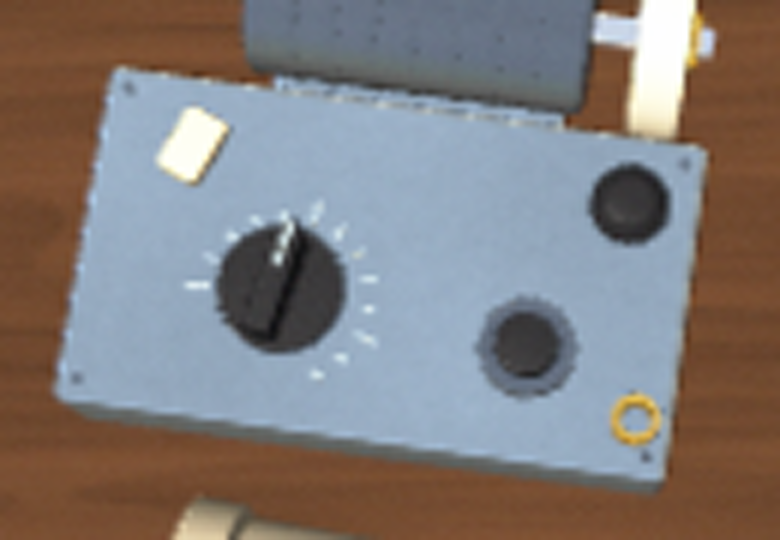

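The dial at (281,287) points along about −17.5°, which is click 5 (tick 5 at (318,210) once parallax is allowed for). The start button at (526,345) is back up, and the stop button, offcut and ferrule look unmoved.

```bash
python3 -c "
from rig import *
print(finish_job())"
```

```text
the job is handed in; nothing more can be done
None
```

The dial went back to its end stop, then five clicks clockwise, and is up on click five; I then pressed start fully down (about 13 N) and let go, and the job is handed in at about 22 s.

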